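# Find the rocking corner of the lattice jig and press its shim flat

## Task

The aluminium plate carrying the small wooden lattice rocks at one corner: press down on its corners with a fingertip, one after another, until you find the one that gives way and springs back. Then press the hinged steel shim beside that corner down flat and leave the other three shims standing up. Do not pick anything up, and leave the tools and other things around the work where they are.

Things in the scene. Friction and masses are not known exactly. Their poses are not given: they have to be found in the camera images.
- jig: plywood levelling tray, 250 (its x) x 280 (its y), fixed to the table. Origin: centre of its underside, on the table (z = 0); x points away from the robot (+- 0.3 rad yaw), y to the left, z up. Two wooden rails 28 mm high run along its left and right sides.
- plate: aluminium plate 190 x 150 x 10 mm, lattice 116 x 96 x 12 on its middle, top face 46 mm above the table; origin at its sprung centre pivot, 30 above the table, axes as the tray's. Three corners are firm (give about 1 mm at most). One, any of the four, has a short hidden packer: pressed with 4 N or more it rocks down about 6 mm, and springs back. It does not show until pressed.
- corner_1 (a point): bare spot on the plate's top face over its near left foot, where to press that corner: at (-80, +62) mm in the plate's x, y; 46 mm above the table when level. The lattice begins 14 mm inboard in y, 22 in x.
- shim_1 (a joint): near left corner's shim: steel leaf 34 (tray x) x 43 x 4 mm, hinged along tray x, 88 mm left of the tray's middle, 30 above the table; its outer end stands up, away from the plate. 0 = raised 0.45 rad, grows as pressed down, 0.45 = flat, top 32 above the table. Starts at 0 to 0.08. Takes about 7 N at its pad, stays where left. At a firm corner the packer stops it 0.23 short of flat.
- pad_1 (a point): shallow round pressing pad, 14 mm across, on the top face of the near left shim, 31 mm out from its hinge line and 12 mm from its outer edge; at (-74, +119) mm in the tray's x, y and 32 mm above the table when flat, about 45 mm above the table when raised. Site z is the leaf's normal.
- corner_2 (a point): bare spot on the plate's top face over its far left foot, where to press that corner: at (+80, +62) mm in the plate's x, y; 46 mm above the table when level. The lattice begins 14 mm inboard in y, 22 in x.
- shim_2 (a joint): far left corner's shim: steel leaf 34 (tray x) x 43 x 4 mm, hinged along tray x, 88 mm left of the tray's middle, 30 above the table; its outer end stands up, away from the plate. 0 = raised 0.45 rad, grows as pressed down, 0.45 = flat, top 32 above the table. Starts at 0 to 0.08. Takes about 7 N at its pad, stays where left. At a firm corner the packer stops it 0.23 short of flat.
- pad_2 (a point): shallow round pressing pad, 14 mm across, on the top face of the far left shim, 31 mm out from its hinge line and 12 mm from its outer edge; at (+74, +119) mm in the tray's x, y and 32 mm above the table when flat, about 45 mm above the table when raised. Site z is the leaf's normal.
- corner_3 (a point): bare spot on the plate's top face over its far right foot, where to press that corner: at (+80, -62) mm in the plate's x, y; 46 mm above the table when level. The lattice begins 14 mm inboard in y, 22 in x.
- shim_3 (a joint): far right corner's shim: steel leaf 34 (tray x) x 43 x 4 mm, hinged along tray x, 88 mm right of the tray's middle, 30 above the table; its outer end stands up, away from the plate. 0 = raised 0.45 rad, grows as pressed down, 0.45 = flat, top 32 above the table. Starts at 0 to 0.08. Takes about 7 N at its pad, stays where left. At a firm corner the packer stops it 0.23 short of flat.
- pad_3 (a point): shallow round pressing pad, 14 mm across, on the top face of the far right shim, 31 mm out from its hinge line and 12 mm from its outer edge; at (+74, -119) mm in the tray's x, y and 32 mm above the table when flat, about 45 mm above the table when raised. Site z is the leaf's normal.
- corner_4 (a point): bare spot on the plate's top face over its near right foot, where to press that corner: at (-80, -62) mm in the plate's x, y; 46 mm above the table when level. The lattice begins 14 mm inboard in y, 22 in x.
- shim_4 (a joint): near right corner's shim: steel leaf 34 (tray x) x 43 x 4 mm, hinged along tray x, 88 mm right of the tray's middle, 30 above the table; its outer end stands up, away from the plate. 0 = raised 0.45 rad, grows as pressed down, 0.45 = flat, top 32 above the table. Starts at 0 to 0.08. Takes about 7 N at its pad, stays where left. At a firm corner the packer stops it 0.23 short of flat.
- pad_4 (a point): shallow round pressing pad, 14 mm across, on the top face of the near right shim, 31 mm out from its hinge line and 12 mm from its outer edge; at (-74, -119) mm in the tray's x, y and 32 mm above the table when flat, about 45 mm above the table when raised. Site z is the leaf's normal.
- tin: steel tin of brads, 34 mm across, 26 high, standing on the tray's left rail between the two leaves there (mm); loose, not part of the job. Origin: centre of its underside.
- offcut: dark wood offcut 50 x 26 x 18, lying on the tray's right rail between the two leaves there (mm); loose, not part of the job. Origin: centre of its underside.
- mallet: wooden mallet lying left of the tray, head 60 x 120 x 70, handle 190 long (mm); loose, not part of the job. Origin: centre of its underside. Here origin is 130 mm from the head's centre along the handle.
- glue: white glue bottle, 60 across, 170 tall, right of the tray (mm); loose, not part of the job. Origin: centre of its underside.
- slats: small bundle of thin wooden slats, 225 x 26 x 20, lying right of the tray (mm); loose, not part of the job. Origin: centre of its underside.
- square: try square lying left of the tray, wooden stock 110 x 22, steel blade 150 x 30 (mm); loose, not part of the job. Origin: centre of its underside. Here origin is under the stock's centre.
- cup: white cup, 76 across, 85 tall, far right (mm); loose, not part of the job. Origin: centre of its underside.

How it is judged:
On the way, in this order (a step that is already met when the one before it is completed fails the run):
1. the rocking corner is pressed down (at least 3.5 mm) (height (world z) of any of corner_1, corner_2, corner_3, corner_4 below 0.0425 m), for 0.05 s.
2. a shim is pressed flat (only the rocking corner's can go flat) (value of joint any of shim_1, shim_2, shim_3, shim_4 above 0.4 rad), for 0.2 s.
At the end, for the whole second after the job is handed in: The rocking corner's shim is flat (joint above 0.40 of 0.45 rad), the other three still stand (joints below 0.14), and the plate is level again (within 0.02 rad) (((value of joint shim_1 above 0.4 rad and value of joint each of shim_2, shim_3, shim_4 below 0.14 rad) or (value of joint shim_2 above 0.4 rad and value of joint each of shim_1, shim_3, shim_4 below 0.14 rad) or (value of joint shim_3 above 0.4 rad and value of joint each of shim_1, shim_2, shim_4 below 0.14 rad) or (value of joint shim_4 above 0.4 rad and value of joint each of shim_1, shim_2, shim_3 below 0.14 rad)) and angle between plate's own z axis and vertical below 0.02 rad); the robot touches nothing.
It fails at once if a loose thing around the work is lifted or shoved (moved more than 25 mm) (distance of any of tin, offcut, mallet, glue, slats, square, cup from where it was at the start of the episode above 0.025 m).
It also fails if it takes over 48 s, if anything falls off the work surface, if the arm or the gripper's body presses on something with over 40 N, if the wrist force passes 120 N, or if a joint passes its speed limit or range.

## Robot

A 7-joint arm with a two-finger parallel gripper is mounted at the origin on the work surface. World frame = base frame: x ahead of the robot, y to its left, z up, the work surface at z = 0. Lengths are in m, angles in rad, forces in N, time in s.
With the tool pointing down it reaches from about 0.35 to 0.9 m from the base axis. Payload 8.1 kg.
Tool frame: the origin (TCP) lies midway between the tips of the shut fingers; the grasp point (between the pads) lies 19 mm behind it (manip.grasp_offset is the distance from the TCP to the grasp point, in m); z points along the fingers, x is the direction in which the jaws open and shut, and the axes are right-handed (so a half turn about z gives the same grasp; the last joint's range is limited). The gripper opens to 92 mm and grips with 3 to 60 N. Pads are 19 mm wide; open, the fingers measure 130 mm over their backs; the gripper's body (75 mm by 190 mm) begins 47 mm behind the grasp point.
Start: joints at [-1.316, 0.434, 0.025, 1.573, -0.012, 1.134, -0.075], TCP at [0.219, 0.585, 0.206] pointing down, gripper open.
Joint ranges: [-2.62, 2.62], [-0.44, 2.09], [-1.27, 1.32], [0.08, 2.57], [-1.32, 4.46], [0.12, 2], [-2.74, 2.74]. Speed limits (rad/s): [2.22, 2.22, 3.01, 3.01, 3.14, 3.14, 3.14].

## Interface

Orientations are given as a rotation vector (axis times angle).
In Python, from bench import manip gives the robot as it stands.
- The arm moves only by the tool send_rows, never from a script. Its argument "targets" is a list of rows, each an object with "travel": the shift along the tool's x, y, z normalised to -1 to 1, where 1 is 150 mm, a list of three; "rotation": the turn, a rotation vector about the tool's x, y, z normalised to -1 to 1, where 1 is 90 degrees, a list of three; "claw": the finger opening in mm, from 0 to 91.8. A call has 1 to 20 rows; each row is the pose to reach, as a shift and turn from the pose commanded when the call began, along the tool's axes at that moment; what a row does not reach only later rows make up. A row lasts 1/8 s, in which the tool goes at most 62.5 mm and 10.7 degrees, less where a joint would pass 70% of its speed; a pose out of reach is approached as far as the arm can. A call with a number of a shift or a turn outside -1 to 1 is refused whole. A call with a gripper value outside its range is refused whole. The fingers move at their own pace and stop on an object; "grip_force" is the grip in N (left out, the last holds). Time passes only in rows, so rows that repeat a pose let the fingers close. It gives the time, the measured TCP pose, the force and the opening at its end, in the units of the state.
- manip.observe(): the state, without advancing time (a new reading comes with each control period).
- manip.camera(name): name is "side" or "top" or "wrist"; returns (picture, depth): 384x512x3 uint8, blue, green, red; 384x512 float32, m along the optical axis (not along the pixel's ray), 0 where there is no reading.
- manip.camera_info(name): a dict with "camera_matrix" (3x3 intrinsics, pixels), "cam_to_world" (4x4, takes a point from camera to world coordinates). Camera axes: x right, y down, z forward; pixel columns grow to the right and rows downward; lengths in m; the calibration is good to about 2 mm. A picture is of the moment at which its call begins: read the wrist's pose just before it. camera_info takes no time and is no camera call; for the wrist camera it gives the pose at the moment of the call.
- manip.hand_in(): hands the job in, once; it reports no verdict.
Trained networks look in the newest picture that a camera, given by its name, has taken for a name from the list of things; names that differ only in an ending like _2 or _b are one class to them, and where a whole thing is asked for, a point or a joint stands for the part that bears it (a point fixed in the world has none). Each returns a list of dicts, best first, with "score" (0 to 1); they miss things now and then, are a little off and sometimes report something else, mostly with a low value. They report only what shows in the picture. A call takes as long as a camera call.
- manip.spot_in(target, camera): "uv" ([column, row] in pixels, amid what is visible of it).
The state is a dict: "time": time; "q": joint angles; "joint_velocities": joint speeds; "tau": joint torques, N m; "tcp_pos": TCP position; "eef_rot": TCP orientation; "force": force on the tool from outside, world axes, zero at the start; "ft_torque": the same for the moment, N m; "grip_width": finger opening in m.
Only numpy, scipy, OpenCV 4.12 (cv2) and the standard library are available. Lean on these libraries where they do the work, as an engineer would, in place of code of your own. Each camera call takes 0.05 s, during which the arm holds its last target. There are 200 camera calls.

## Working session

There is one attempt and no reset: what is moved stays moved. The work goes in short steps, Python scripts to look and compute and a tool call to move; the robot and the scene stay as the last step left them, time stands still between calls to the robot, and variables do not carry over. Pictures are saved under pics/ and viewed, about 8 in all and at most 12, crops included, and the job is handed in when it is done.

Besides the shell and the picture viewer there is one more tool, called after ">>>" by a JSON object that holds its "name" and its "arguments", one argument or row to a line. send_rows: Moves the arm, as the interface text tells. Scaled input: -1 to 1 covers 150 mm each way for a shift and 90 degrees each way for a turn. Its arguments: {"type":"object","properties":{"targets":{"type":"array"},"grip_force":{"type":"number"}},"required":["targets"]}

```bash
mkdir -p pics; cat > h.py <<'E'
import numpy as np, cv2
from bench import manip
from scipy.spatial.transform import Rotation as R
def world(cam,depth,uv):
    i=manip.camera_info(cam);K=np.array(i["camera_matrix"]);T=np.array(i["cam_to_world"])
    u,v=int(round(uv[0])),int(round(uv[1]))
    p=depth[max(0,v-2):v+3,max(0,u-2):u+3];p=p[p>0]
    if len(p)==0:return None
    d=np.median(p);c=np.linalg.inv(K)@[uv[0],uv[1],1]*d
    return (T@np.r_[c,1])[:3]
E
python3 - <<'E'
from h import *
s=manip.observe();print(s["time"],s["tcp_pos"],s["eef_rot"],s["force"],s["grip_width"]);print(R.from_rotvec(s["eef_rot"]).as_matrix().round(3))
im,d=manip.camera("top");cv2.imwrite("pics/top.png",im);np.save("topd.npy",d)
for n in ["jig","plate","corner_1","pad_1","tin","offcut"]:
    for r in manip.spot_in(n,"top"):
        print(n,round(r["score"],2),np.round(r["uv"],1),np.round(world("top",d,r["uv"]),4))
E
```

```text
0.0 [0.21875964 0.58487182 0.20473584] [ 2.58049315e+00  1.79000316e+00 -1.93747357e-03] [-0.11517297 -0.16981626 -0.28985745] 0.09174350977130057
[[ 0.35   0.937 -0.   ]
 [ 0.937 -0.35  -0.002]
 [-0.002  0.    -1.   ]]
jig 0.82 [236.7 211.7] [0.5489 0.044  0.046 ]
plate 0.85 [237.9 209. ] [0.5563 0.0407 0.0467]
plate 0.54 [279.8 203.2] [ 0.5726 -0.0737  0.0461]
corner_1 0.85 [240.6 208.3] [0.5582 0.0334 0.0466]
pad_1 0.73 [195.2 185.5] [0.6214 0.1599 0.0395]
pad_1 0.72 [281.6 228.3] [ 0.5043 -0.0788  0.0401]
pad_1 0.64 [273.  177.1] [ 0.6454 -0.0556  0.0404]
tin 0.46 [198.2 215.8] [0.5372 0.1478 0.0533]
offcut 0.49 [281.1 204.2] [ 0.5699 -0.0773  0.0457]
```

View pics/top.png

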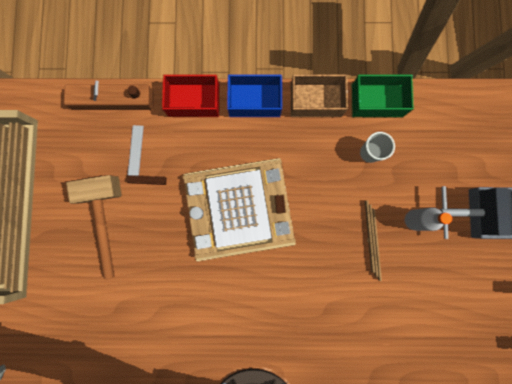

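>>> {"name": "send_rows", "arguments": {
  "targets": [
    {"travel": [-0.3,0.3,-0.4],"rotation": [0,0,0.11],"claw": 0},
    {"travel": [-0.6,0.6,-0.7],"rotation": [0,0,0.22],"claw": 0},
    {"travel": [-0.8,0.8,-0.9],"rotation": [0,0,0.33],"claw": 0},
    {"travel": [-1,1,-1],"rotation": [0,0,0.44],"claw": 0},
    {"travel": [-1,1,-1],"rotation": [0,0,0.55],"claw": 0},
    {"travel": [-1,1,-1],"rotation": [0,0,0.675],"claw": 0},
    {"travel": [-1,1,-1],"rotation": [0,0,0.675],"claw": 0}
  ]
}}

```text
time: 1.23
tcp_pos: [0.3068, 0.3923, 0.3557]
eef_rot: [-3.132, -0.24, -0.0]
force: [-0.5, 0.5, -0.1]
grip_width: 0.0261
```

>>> {"name": "send_rows", "arguments": {
  "targets": [
    {"travel": [0.13,0.33,0],"rotation": [0,0,0],"claw": 0},
    {"travel": [0.25,0.66,0],"rotation": [0,0,0],"claw": 0},
    {"travel": [0.35,1,0],"rotation": [0,0,0],"claw": 0}
  ]
}}

```text
time: 1.6
tcp_pos: [0.3821, 0.2509, 0.3553]
eef_rot: [3.131, 0.249, -0.0]
force: [0.8, -0.7, -0.5]
grip_width: 0.0009
```

>>> {"name": "send_rows", "arguments": {
  "targets": [
    {"travel": [0.13,0.33,0],"rotation": [0,0,0],"claw": 0},
    {"travel": [0.25,0.66,0],"rotation": [0,0,0],"claw": 0},
    {"travel": [0.35,1,0],"rotation": [0,0,0],"claw": 0},
    {"travel": [0.35,1,0],"rotation": [0,0,0],"claw": 0},
    {"travel": [0.35,1,0],"rotation": [0,0,0],"claw": 0}
  ]
}}

```text
time: 2.22
tcp_pos: [0.456, 0.1126, 0.3553]
eef_rot: [-3.132, -0.245, 0.001]
force: [-0.1, 0.6, 0.7]
grip_width: 0.0002
```

```bash
python3 - <<'E'
from h import *
s=manip.observe();print(s["time"],s["tcp_pos"])
im,d=manip.camera("wrist");cv2.imwrite("pics/w1.png",im);np.save("wd.npy",d)
for n in ["plate","corner_1","pad_1","tin","offcut"]:
    for r in manip.spot_in(n,"wrist"):
        w=world("wrist",d,r["uv"]);print(n,round(r["score"],2),np.round(r["uv"],1),None if w is None else w.round(4))
print(manip.camera_info("wrist"))
E
```

```text
2.225 [0.4559943  0.11255436 0.35530909]
plate 0.68 [308.6 189.1] [0.5557 0.0749 0.0493]
corner_1 0.87 [310.6 189.8] [0.5605 0.0732 0.0452]
pad_1 0.92 [352.4 140.8] [0.6148 0.1675 0.0394]
pad_1 0.88 [263.8 143.3] [0.4661 0.1399 0.0393]
tin 0.92 [311.1 139.7] [0.5423 0.1587 0.0522]
tin 0.41 [383.8   1.6] [0.6193 0.3869 0.0175]
{'camera_matrix': array([[285.80200003,   0.        , 255.28573545],
       [  0.        , 285.80200003, 191.98007627],
       [  0.        ,   0.        ,   1.        ]]), 'cam_to_world': array([[ 9.88125643e-01,  1.48714078e-01,  3.86242905e-02,
         4.45375510e-01],
       [ 1.53645989e-01, -9.55091305e-01, -2.53364381e-01,
         1.81572715e-01],
       [-7.89126274e-04,  2.56290309e-01, -9.66599532e-01,
         5.33685142e-01],
       [ 0.00000000e+00,  0.00000000e+00,  0.00000000e+00,
         1.00000000e+00]])}
```

View pics/w1.png

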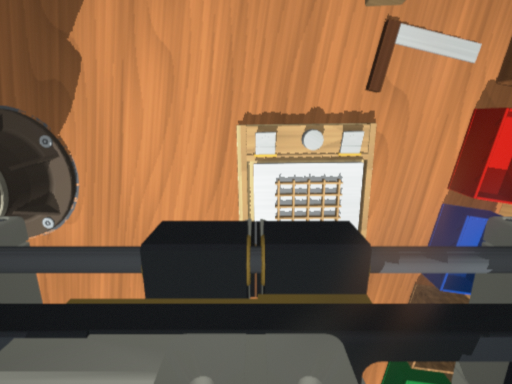

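```bash
cat >> h.py <<'E'
def cloud(cam,d):
    i=manip.camera_info(cam);K=np.array(i["camera_matrix"]);T=np.array(i["cam_to_world"])
    v,u=np.mgrid[:384,:512];c=np.stack([(u-K[0,2])*d/K[0,0],(v-K[1,2])*d/K[1,1],d],-1)
    return c@T[:3,:3].T+T[:3,3]
E
python3 - <<'E'
from h import *
for cam,f,img in [("top","topd.npy","pics/top.png"),("wrist","wd.npy","pics/w1.png")]:
    P=cloud(cam,np.load(f));im=cv2.imread(img);hsv=cv2.cvtColor(im,cv2.COLOR_BGR2HSV)
    box=(P[...,0]>.38)&(P[...,0]<.73)&(P[...,1]>-.13)&(P[...,1]<.25)
    for name,m in [("white",box&(hsv[...,1]<60)&(hsv[...,2]>120)),("tray",box&(P[...,2]>.010)&(P[...,2]<.075))]:
        m=m.astype(np.uint8);n,l,st,ce=cv2.connectedComponentsWithStats(m)
        for k in range(1,n):
            if st[k,4]<40: continue
            q=P[l==k];r=cv2.minAreaRect((q[:,:2]*1000).astype(np.float32))
            print(cam,name,st[k],"rect",np.round(r[0],1),np.round(r[1],1),round(r[2],2),"z",np.percentile(q[:,2],[5,50,95]).round(4),"mean",q.mean(0).round(4))
E
```

```text
top white [ 206  169   66   79 3560] rect [561.6  40.9] [200.  156.3] 9.61 z [0.0415 0.0454 0.0557] mean [0.5571 0.0389 0.0494]
top white [266 169  15  14 164] rect [652.2 -54.8] [36.2 36.2] 9.85 z [0.0323 0.04   0.0471] mean [ 0.6507 -0.055   0.0399]
top white [187 182  16  14 190] rect [576.1  85.9] [227.5  46.3] 62.98 z [0.0279 0.039  0.0472] mean [0.6135 0.1605 0.0439]
top white [221 192   7   8  50] rect [593.5  79.1] [19.8 16.3] 3.9 z [0.0429 0.0452 0.0556] mean [0.593  0.0795 0.0462]
top white [190 207  13  13 138] rect [534.4  84.2] [185.5  32.9] 81.17 z [0.0279 0.0527 0.0561] mean [0.5454 0.1535 0.0571]
top white [275 222  15  14 171] rect [505.3 -80.1] [34.1 37.1] 11.7 z [0.033  0.0402 0.0476] mean [ 0.5049 -0.0801  0.0402]
top white [195 234  16  15 200] rect [468.  138.1] [36.4 43.1] 7.31 z [0.0262 0.0391 0.0466] mean [0.4685 0.1367 0.0383]
top tray [ 183  158  113  103 8551] rect [559.7  39.1] [249.7 279.3] 9.59 z [0.0125 0.0418 0.0543] mean [0.557  0.0385 0.0369]
wrist white [302 129  22  21 343] rect [547.1 157.1] [32.2 38.1] 38.21 z [0.0463 0.0528 0.0544] mean [0.5452
[... 1688 characters left out ...]
12.7] 10.22 z [0.0435 0.0449 0.0464] mean [0.524  0.0267 0.0449]
wrist white [294 208  13   8  87] rect [504.7 105.4] [ 23.2 191.7] 31.0 z [0.0434 0.0448 0.0468] mean [0.548  0.0326 0.0507]
wrist white [   0  372  155   12 1378] rect [433.8 149. ] [65.9 20.6] 53.01 z [0.4921 0.493  0.5337] mean [0.4213 0.1346 0.4953]
wrist white [193 376  18   8 114] rect [443.7 158.4] [46.4  1.1] 87.34 z [0.5337 0.5337 0.5337] mean [0.4453 0.1808 0.533 ]
wrist white [300 376  18   8 111] rect [453.3 159.9] [ 0.3 46.1] 20.44 z [0.5337 0.5337 0.5337] mean [0.4457 0.1808 0.533 ]
wrist tray [  237   123   140   115 12873] rect [553.8  79.5] [249.9 211.4] 9.42 z [0.0115 0.0434 0.0562] mean [0.5479 0.1017 0.0373]
```

>>> {"name": "send_rows", "arguments": {
  "targets": [
    {"travel": [0.06,0.15,0.4],"rotation": [0,0,-0.007],"claw": 0},
    {"travel": [0.06,0.15,0.8],"rotation": [0,0,-0.007],"claw": 0},
    {"travel": [0.06,0.15,1],"rotation": [0,0,-0.007],"claw": 0}
  ]
}}

```text
time: 2.9
tcp_pos: [0.4669, 0.0907, 0.2027]
eef_rot: [3.13, 0.258, -0.005]
force: [0.4, 1.2, 0.4]
grip_width: 0.0004
```

>>> {"name": "send_rows", "arguments": {
  "targets": [
    {"travel": [0,0,0.35],"rotation": [0,0,0],"claw": 0},
    {"travel": [0,0,0.7],"rotation": [0,0,0],"claw": 0},
    {"travel": [0,0,0.88],"rotation": [0,0,0],"claw": 0},
    {"travel": [0,0,0.88],"rotation": [0,0,0],"claw": 0},
    {"travel": [0,0,0.88],"rotation": [0,0,0],"claw": 0}
  ]
}}

```text
time: 3.52
tcp_pos: [0.4694, 0.0913, 0.0745]
eef_rot: [-3.131, -0.257, -0.002]
force: [0.4, 0.1, 0.3]
grip_width: 0.0003
```

```bash
python3 - <<'E'
from h import *
s=manip.observe();print(s["time"],s["tcp_pos"],s["force"],s["eef_rot"])
im,d=manip.camera("wrist");cv2.imwrite("pics/w2.png",im);np.save("wd2.npy",d)
im,ds=manip.camera("side");cv2.imwrite("pics/s2.png",im)
P=cloud("wrist",d)
# tray-frame estimate of edges
a=.1674;c,s_=np.cos(a),np.sin(a);x=P[...,0]-.560;y=P[...,1]-.041
X=c*x+s_*y;Y=-s_*x+c*y
m=(P[...,2]>.042)&(P[...,2]<.065)&(abs(X)<.11)&(abs(Y)<.083)
print(m.sum(),np.percentile(X[m],[1,99]),np.percentile(Y[m],[1,99]))
m=(P[...,2]>.052)&(P[...,2]<.062)&(abs(X)<.075)&(abs(Y)<.065)
print("lattice",m.sum(),np.percentile(X[m],[1,99]),np.percentile(Y[m],[1,99]))
E
```

```text
3.525 [0.46935765 0.09130808 0.07454301] [0.37512421 0.12277476 0.27418063] [-3.13067828e+00 -2.57419490e-01 -2.01634294e-03]
13131 [-0.09065188  0.09384491] [-0.01528064  0.07903343]
lattice 1519 [-0.00037671  0.05760023] [-0.00846886  0.05200996]
```

View pics/w2.png

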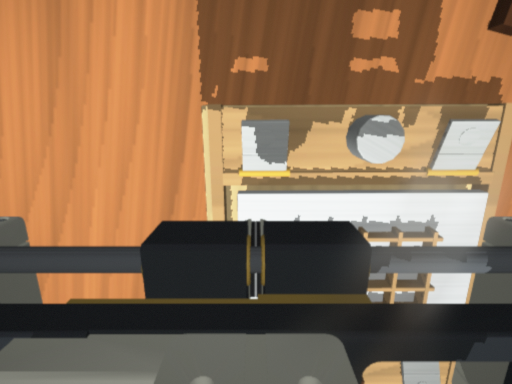

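View pics/s2.png

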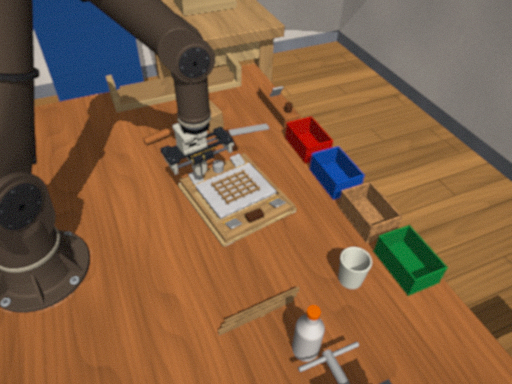

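>>> {"name": "send_rows", "arguments": {
  "targets": [
    {"travel": [0.003,-0.015,0.1],"rotation": [0,0,0],"claw": 0},
    {"travel": [0.003,-0.015,0.17],"rotation": [0,0,0],"claw": 0},
    {"travel": [0.003,-0.015,0.19],"rotation": [0,0,0],"claw": 0},
    {"travel": [0.003,-0.015,0.2],"rotation": [0,0,0],"claw": 0},
    {"travel": [0.003,-0.015,0.2],"rotation": [0,0,0],"claw": 0}
  ]
}}

```text
time: 4.25
tcp_pos: [0.4687, 0.0932, 0.0436]
eef_rot: [3.131, 0.256, 0.0]
force: [-0.3, 0.0, -0.7]
grip_width: 0.0003
```

>>> {"name": "send_rows", "arguments": {
  "targets": [
    {"travel": [0,0,0.01],"rotation": [0,0,0],"claw": 0},
    {"travel": [0,0,0.01],"rotation": [0,0,0],"claw": 0}
  ]
}}

```text
time: 4.5
tcp_pos: [0.4687, 0.0933, 0.0421]
eef_rot: [-3.131, -0.257, -0.0]
force: [0.3, -0.1, 0.5]
grip_width: 0.0004
```

>>> {"name": "send_rows", "arguments": {
  "targets": [
    {"travel": [0,0,0.01],"rotation": [0,0,0],"claw": 0},
    {"travel": [0,0,0.01],"rotation": [0,0,0],"claw": 0}
  ]
}}

```text
time: 4.75
tcp_pos: [0.4686, 0.0933, 0.0405]
eef_rot: [-3.131, -0.257, 0.0]
force: [-0.4, -1.2, 0.3]
grip_width: 0.0002
```

```bash
python3 - <<'E'
from h import *
im,d=manip.camera("side");im2,_=manip.camera("wrist")
T=np.array(manip.camera_info("side")["cam_to_world"]);K=np.array(manip.camera_info("side")["camera_matrix"])
a=cv2.resize(im[130:250,150:310],(400,300),interpolation=cv2.INTER_CUBIC);b=cv2.resize(im2[150:330,180:420],(400,300),interpolation=cv2.INTER_CUBIC)
cv2.imwrite("pics/c3.png",np.hstack([a,b]))
c=np.linalg.inv(T)@[.4686,.0933,.0405,1];p=K@c[:3];print(p[:2]/p[2])
E
```

```text
[200.15659165 186.03797124]
```

View pics/c3.png

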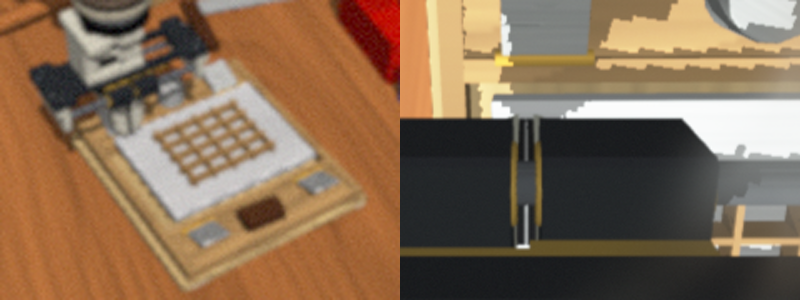

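```bash
cat >> h.py <<'E'
def tilt(cam="wrist"):
    im,d=manip.camera(cam)
    P=cloud(cam,d);hsv=cv2.cvtColor(im,cv2.COLOR_BGR2HSV)
    a=.1674;c,s=np.cos(a),np.sin(a);x=P[...,0]-.5595;y=P[...,1]-.0435
    X=c*x+s*y;Y=-s*x+c*y
    m=(P[...,2]>.030)&(P[...,2]<.051)&(abs(X)<.092)&(abs(Y)<.072)&((abs(X)>.062)|(abs(Y)>.052))&(hsv[...,1]<50)
    A=np.c_[X[m],Y[m],np.ones(m.sum())]
    for _ in range(3):
        k=np.linalg.lstsq(A,P[m][:,2],rcond=None)[0]
    print(cam,m.sum(),"tilt dz/dX,dz/dY,z0",k.round(4))
E
python3 - <<'E'
from h import *
s=manip.observe();print(s["time"],s["tcp_pos"],s["force"],s["ft_torque"])
tilt("top");tilt("wrist");tilt("side")
i=manip.camera_info("wrist");K=np.array(i["camera_matrix"]);c=np.linalg.inv(np.array(i["cam_to_world"]))@np.r_[s["tcp_pos"],1];p=K@c[:3];print(p[:2]/p[2],c)
E
```

```text
4.85 [0.46863387 0.09324956 0.04053223] [ 0.11724416  0.48111413 -0.25141188] [-0.09992316  0.06343994  0.02245454]
top 1428 tilt dz/dX,dz/dY,z0 [-0.0006 -0.0015  0.0452]
wrist 4987 tilt dz/dX,dz/dY,z0 [-0.0008  0.0008  0.0448]
side 1026 tilt dz/dX,dz/dY,z0 [ 0.0008 -0.0005  0.0461]
[255.26927911 224.61202495] [-1.09488593e-05  2.17109409e-02  1.90152000e-01  1.00000000e+00]
```

>>> {"name": "send_rows", "arguments": {
  "targets": [
    {"travel": [0,0,0.01],"rotation": [0,0,0],"claw": 0},
    {"travel": [0,0,0.01],"rotation": [0,0,0],"claw": 0}
  ]
}}

```text
time: 5.25
tcp_pos: [0.4686, 0.0932, 0.0389]
eef_rot: [3.131, 0.257, -0.0]
force: [-0.2, -0.7, 0.1]
grip_width: 0.0007
```

>>> {"name": "send_rows", "arguments": {
  "targets": [
    {"travel": [0,0,0.01],"rotation": [0,0,0],"claw": 0},
    {"travel": [0,0,0.01],"rotation": [0,0,0],"claw": 0}
  ]
}}

```text
time: 5.5
tcp_pos: [0.4686, 0.0932, 0.0374]
eef_rot: [3.131, 0.257, -0.0]
force: [-0.2, 0.2, -0.2]
grip_width: 0.0006
```

```bash
python3 - <<'E'
from h import *
im,d=manip.camera("wrist");P=cloud("wrist",d)
print((d[200:300:6,244:268:3]*1000).round(0).astype(int))
m=slice(236,270)
print((P[200:236:3,244:268:3,2]*1000).round(0).astype(int))
im2,ds=manip.camera("side")
a=cv2.resize(im2[150:210,160:250],(600,400),interpolation=cv2.INTER_CUBIC);cv2.imwrite("pics/c4.png",a)
tilt("wrist")
E
```

```text
[[194 193 193 194 192 192 192 193]
 [214 214 214 214 214 215 215 213]
 [181 180 179 179 179 180 180 180]
 [180 181 167 181 180 181 167 181]
 [ 89  89 158 163 161 162 158  90]
 [ 84  85 148 154 155 154 150  84]
 [ 80  85  86 146 147 147  85  80]
 [ 77  81  84 139 138 140  81  76]
 [ 76  80  85  85  85  84  81  76]
 [ 74  79  83  83  82  84  80  76]
 [ 77  81  83  83  82  83  80  76]
 [ 76  79  84  82  83  83  79  76]
 [ 76  79  85  85  84  86  80  76]
 [ 77  80  83 126 126 126  81  76]
 [ 78  83 127 127 126 127   0  78]
 [ 78  85 128 128 127 128 111  78]
 [ 79  85 128 127 129  77  77  78]]
[[ 30  30  31  30  31  31  31  31]
 [ 11  11  12  12  10  11  11  10]
 [ 11  11  12  12  11  10  11  12]
 [ 41  41  41  41  41  40  41  41]
 [ 44  44  46  46  46  45  45  45]
 [ 44  45  45  45  44  45  46  46]
 [ 46  45  58  45  46  45  58  45]
 [129 129  62  60  59  59  64 130]
 [132 133  67  63  65  63  68 132]
 [134 135  71  68  68  68  71 134]
 [137 136  77  72  71  72  76 137]
 [139 137  80  77  76  76  80 139]]
wrist 4308 tilt dz/dX,dz/dY,z0 [-0.0008  0.0008  0.0448]
```

View pics/c4.png

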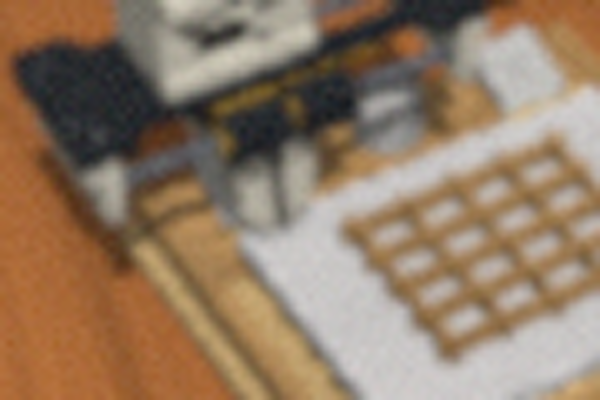

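>>> {"name": "send_rows", "arguments": {
  "targets": [
    {"travel": [0,0,0.015],"rotation": [0,0,0],"claw": 0},
    {"travel": [0,0,0.02],"rotation": [0,0,0],"claw": 0},
    {"travel": [0,0,0.02],"rotation": [0,0,0],"claw": 0}
  ]
}}

```text
time: 6.02
tcp_pos: [0.4686, 0.0932, 0.0344]
eef_rot: [3.131, 0.257, -0.0]
force: [-1.3, -0.2, 0.0]
grip_width: 0.0007
```

```bash
python3 - <<'E'
from h import *
s=manip.observe();print(s["tcp_pos"],s["force"],s["q"],s["grip_width"])
im,d=manip.camera("wrist");P=cloud("wrist",d)
for r in range(208,232,2): print(r,(P[r,[248,250,256,262,264]]*1000).round(0).astype(int).tolist())
E
```

```text
[0.46856747 0.09322619 0.03443358] [-1.31358535 -0.18154802  0.0218535 ] [-0.6472102   0.45757886  0.44860846  2.13690007 -0.33874625  0.61453932
  0.20432758] 0.0006534039691124026
208 [[463, 97, 12], [464, 96, 11], [468, 98, 12], [473, 98, 10], [472, 106, 37]]
210 [[462, 105, 41], [463, 104, 40], [467, 105, 41], [471, 106, 39], [472, 106, 39]]
212 [[462, 104, 43], [463, 105, 45], [467, 105, 44], [471, 106, 45], [472, 106, 43]]
214 [[462, 104, 45], [464, 104, 46], [467, 104, 45], [471, 105, 44], [472, 105, 45]]
216 [[463, 103, 46], [464, 102, 45], [467, 103, 46], [471, 104, 45], [472, 103, 44]]
218 [[463, 101, 45], [464, 105, 55], [468, 102, 45], [470, 106, 55], [473, 102, 44]]
220 [[463, 105, 59], [464, 104, 57], [468, 100, 45], [470, 106, 59], [465, 130, 125]]
222 [[463, 104, 60], [464, 104, 61], [467, 104, 58], [470, 106, 61], [465, 130, 126]]
224 [[463, 105, 65], [464, 105, 65], [467, 104, 60], [470, 106, 65], [465, 130, 129]]
226 [[463, 105, 68], [464, 105, 67], [467, 104, 64], [470, 106, 68], [465, 130, 130]]
228 [[463, 104, 70], [464, 105, 70], [467, 104, 67], [470, 105, 69], [465, 131, 133]]
230 [[463, 105, 73], [464, 105, 74], [467, 104, 69], [470, 105, 72], [465, 130, 134]]
```

>>> {"name": "send_rows", "arguments": {
  "targets": [
    {"travel": [0,0,0.01],"rotation": [0,0,0],"claw": 0},
    {"travel": [0,0,0.02],"rotation": [0,0,0],"claw": 0},
    {"travel": [0,0,0.02],"rotation": [0,0,0],"claw": 0}
  ]
}}

```text
time: 6.45
tcp_pos: [0.4685, 0.0932, 0.0314]
eef_rot: [3.131, 0.257, -0.0]
force: [-0.7, 0.4, 0.8]
grip_width: 0.0002
```

>>> {"name": "send_rows", "arguments": {
  "targets": [
    {"travel": [0,0,0.01],"rotation": [0,0,0],"claw": 0},
    {"travel": [0,0,0.02],"rotation": [0,0,0],"claw": 0},
    {"travel": [0,0,0.02],"rotation": [0,0,0],"claw": 0}
  ]
}}

```text
time: 6.82
tcp_pos: [0.4686, 0.0932, 0.0284]
eef_rot: [3.131, 0.257, -0.0]
force: [-0.1, -0.2, 0.1]
grip_width: 0.0006
```

>>> {"name": "send_rows", "arguments": {
  "targets": [
    {"travel": [0,0,0.01],"rotation": [0,0,0],"claw": 0},
    {"travel": [0,0,0.013],"rotation": [0,0,0],"claw": 0},
    {"travel": [0,0,0.013],"rotation": [0,0,0],"claw": 0}
  ]
}}

```text
time: 7.2
tcp_pos: [0.4686, 0.0933, 0.0265]
eef_rot: [-3.131, -0.257, 0.0]
force: [-0.4, -0.4, 0.4]
grip_width: 0.0005
```

>>> {"name": "send_rows", "arguments": {
  "targets": [
    {"travel": [0,0,0.01],"rotation": [0,0,0],"claw": 0},
    {"travel": [0,0,0.013],"rotation": [0,0,0],"claw": 0},
    {"travel": [0,0,0.013],"rotation": [0,0,0],"claw": 0}
  ]
}}

```text
time: 7.58
tcp_pos: [0.4687, 0.0933, 0.0246]
eef_rot: [-3.131, -0.257, -0.0]
force: [0.2, 0.1, 2.0]
grip_width: 0.0002
```

Contact is starting (2 N) at about TCP z = 25.

>>> {"name": "send_rows", "arguments": {
  "targets": [
    {"travel": [0,0,0.01],"rotation": [0,0,0],"claw": 0},
    {"travel": [0,0,0.013],"rotation": [0,0,0],"claw": 0},
    {"travel": [0,0,0.013],"rotation": [0,0,0],"claw": 0}
  ]
}}

```text
time: 7.95
tcp_pos: [0.4687, 0.0934, 0.0237]
eef_rot: [-3.13, -0.256, -0.0]
force: [-6.2, -0.8, 22.7]
grip_width: 0.0003
```

```bash
python3 - <<'E'
from h import *
s=manip.observe();print(s["tcp_pos"],s["force"]);tilt("wrist")
E
```

```text
[0.46870272 0.09344067 0.02373557] [-6.18243847 -0.75211898 22.73535998]
wrist 2546 tilt dz/dX,dz/dY,z0 [ 0.0036 -0.0106  0.0449]
```

>>> {"name": "send_rows", "arguments": {
  "targets": [
    {"travel": [0,0,-0.18],"rotation": [0,0,0],"claw": 0},
    {"travel": [0,0.2,-0.18],"rotation": [0,0,0],"claw": 0},
    {"travel": [0,0.5,-0.18],"rotation": [0,0,0],"claw": 0},
    {"travel": [0,0.8,-0.18],"rotation": [0,0,0],"claw": 0},
    {"travel": [0,0.865,-0.18],"rotation": [0,0,0],"claw": 0},
    {"travel": [0,0.865,-0.1],"rotation": [0,0,0],"claw": 0},
    {"travel": [0,0.865,-0.04],"rotation": [0,0,0],"claw": 0},
    {"travel": [0,0.865,-0.02],"rotation": [0,0,0],"claw": 0},
    {"travel": [0,0.865,-0.01],"rotation": [0,0,0],"claw": 0},
    {"travel": [0,0.865,0],"rotation": [0,0,0],"claw": 0},
    {"travel": [0,0.865,0],"rotation": [0,0,0],"claw": 0}
  ]
}}

```text
time: 9.38
tcp_pos: [0.4898, -0.0345, 0.0228]
eef_rot: [-3.131, -0.257, -0.0]
force: [-0.3, -0.1, 1.2]
grip_width: 0.0007
```

>>> {"name": "send_rows", "arguments": {
  "targets": [
    {"travel": [0,0,0.007],"rotation": [0,0,0],"claw": 0},
    {"travel": [0,0,0.013],"rotation": [0,0,0],"claw": 0},
    {"travel": [0,0,0.013],"rotation": [0,0,0],"claw": 0}
  ]
}}

```text
time: 9.75
tcp_pos: [0.4898, -0.0348, 0.0207]
eef_rot: [-3.131, -0.256, -0.0]
force: [-0.4, 0.6, 3.3]
grip_width: 0.0005
```

```bash
python3 - <<'E'
from h import *
s=manip.observe();print(s["tcp_pos"],s["force"]);tilt("wrist");tilt("side")
E
```

```text
[ 0.48977833 -0.03481916  0.02074949] [-0.37862787  0.63032616  3.33768924]
wrist 18929 tilt dz/dX,dz/dY,z0 [0.022  0.0316 0.0449]
side 475 tilt dz/dX,dz/dY,z0 [0.0234 0.0306 0.0459]
```

>>> {"name": "send_rows", "arguments": {
  "targets": [
    {"travel": [0,0,0.007],"rotation": [0,0,0],"claw": 0},
    {"travel": [0,0,0.012],"rotation": [0,0,0],"claw": 0},
    {"travel": [0,0,0.012],"rotation": [0,0,0],"claw": 0}
  ]
}}

```text
time: 10.22
tcp_pos: [0.4897, -0.0349, 0.0189]
eef_rot: [3.131, 0.256, -0.0]
force: [-1.8, -0.8, 2.6]
grip_width: 0.0004
```

```bash
python3 - <<'E'
from h import *
s=manip.observe();print(s["tcp_pos"],s["force"]);tilt("wrist")
E
```

```text
[ 0.48970872 -0.03492073  0.01889781] [-1.8436931 -0.7739571  2.6069113]
wrist 18484 tilt dz/dX,dz/dY,z0 [0.0312 0.0444 0.0448]
```

>>> {"name": "send_rows", "arguments": {
  "targets": [
    {"travel": [0,0,-0.1],"rotation": [0,0,0],"claw": 0},
    {"travel": [0,0,-0.22],"rotation": [0,0,0],"claw": 0},
    {"travel": [0.054,0.2,-0.22],"rotation": [0,0,0],"claw": 0},
    {"travel": [0.054,0.349,-0.22],"rotation": [0,0,0],"claw": 0},
    {"travel": [0.054,0.349,-0.15],"rotation": [0,0,0],"claw": 0},
    {"travel": [0.054,0.349,-0.1],"rotation": [0,0,0],"claw": 0},
    {"travel": [0.054,0.349,-0.1],"rotation": [0,0,0],"claw": 0}
  ]
}}

```text
time: 11.15
tcp_pos: [0.5055, -0.0839, 0.0332]
eef_rot: [-3.13, -0.259, 0.003]
force: [0.1, 0.2, 0.7]
grip_width: 0.0005
```

```bash
python3 - <<'E'
from h import *
s=manip.observe();print(s["tcp_pos"],s["force"]);tilt("wrist")
im,d=manip.camera("side")
cv2.imwrite("pics/c5.png",cv2.resize(im[150:270,160:320],(640,480),interpolation=cv2.INTER_CUBIC))
E
```

```text
[ 0.5054948  -0.08386864  0.03315198] [0.05195844 0.21790754 0.745682  ]
wrist 17380 tilt dz/dX,dz/dY,z0 [-0.0003  0.0004  0.0453]
```

View pics/c5.png

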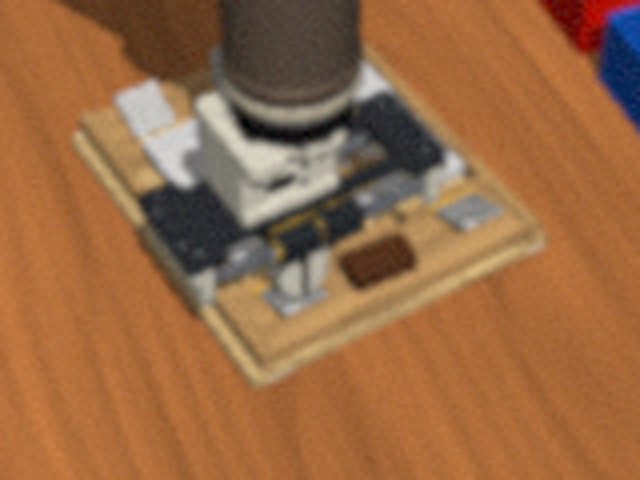

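The plate is level again and the closed fingers (around pixel 300,285) are over the near right leaf, so I'll press down in steps.

>>> {"name": "send_rows", "arguments": {
  "targets": [
    {"travel": [0,0,0.03],"rotation": [0,0,0],"claw": 0},
    {"travel": [0,0,0.05],"rotation": [0,0,0],"claw": 0},
    {"travel": [0,0,0.07],"rotation": [0,0,0],"claw": 0},
    {"travel": [0,0,0.09],"rotation": [0,0,0],"claw": 0},
    {"travel": [0,0,0.11],"rotation": [0,0,0],"claw": 0},
    {"travel": [0,0,0.13],"rotation": [0,0,0],"claw": 0},
    {"travel": [0,0,0.13],"rotation": [0,0,0],"claw": 0}
  ]
}}

```text
time: 12.12
tcp_pos: [0.507, -0.0862, 0.0147]
eef_rot: [3.13, 0.255, 0.002]
force: [1.0, -1.3, 2.5]
grip_width: 0.0002
```

>>> {"name": "send_rows", "arguments": {
  "targets": [
    {"travel": [0,0,0.01],"rotation": [0,0,0],"claw": 0},
    {"travel": [0,0,0.018],"rotation": [0,0,0],"claw": 0},
    {"travel": [0,0,0.018],"rotation": [0,0,0],"claw": 0}
  ]
}}

```text
time: 12.5
tcp_pos: [0.5069, -0.086, 0.012]
eef_rot: [3.13, 0.256, 0.002]
force: [0.2, -2.7, 4.1]
grip_width: 0.0001
```

>>> {"name": "send_rows", "arguments": {
  "targets": [
    {"travel": [0,0,0.007],"rotation": [0,0,0],"claw": 0},
    {"travel": [0,0,0.01],"rotation": [0,0,0],"claw": 0},
    {"travel": [0,0,0.01],"rotation": [0,0,0],"claw": 0}
  ]
}}

```text
time: 12.88
tcp_pos: [0.507, -0.086, 0.0109]
eef_rot: [3.13, 0.256, 0.003]
force: [-1.9, -4.6, 10.6]
grip_width: 0.0005
```

>>> {"name": "send_rows", "arguments": {
  "targets": [
    {"travel": [0,0,0.007],"rotation": [0,0,0],"claw": 0},
    {"travel": [0,0,0.01],"rotation": [0,0,0],"claw": 0},
    {"travel": [0,0,0.01],"rotation": [0,0,0],"claw": 0}
  ]
}}

```text
time: 13.25
tcp_pos: [0.5071, -0.086, 0.0104]
eef_rot: [3.131, 0.255, 0.004]
force: [-5.2, -3.2, 27.1]
grip_width: 0.0001
```

>>> {"name": "send_rows", "arguments": {
  "targets": [
    {"travel": [0,0,-0.1],"rotation": [0,0,0],"claw": 0},
    {"travel": [0,0,-0.5],"rotation": [0,0,0],"claw": 0},
    {"travel": [0,0,-0.9],"rotation": [0,0,0],"claw": 0},
    {"travel": [0,0,-1],"rotation": [0,0,0],"claw": 0}
  ]
}}

```text
time: 13.75
tcp_pos: [0.5078, -0.0848, 0.1622]
eef_rot: [-3.131, -0.258, -0.008]
force: [0.8, -0.6, -0.3]
grip_width: 0.0004
```

>>> {"name": "send_rows", "arguments": {
  "targets": [
    {"travel": [-0.3,-0.2,-0.3],"rotation": [0,0,0],"claw": 0},
    {"travel": [-0.6,-0.5,-0.6],"rotation": [0,0,0],"claw": 0},
    {"travel": [-0.8,-0.8,-0.9],"rotation": [0,0,0],"claw": 0},
    {"travel": [-0.8,-1,-1],"rotation": [0,0,0],"claw": 0},
    {"travel": [-0.8,-1,-1],"rotation": [0,0,0],"claw": 0},
    {"travel": [-0.8,-1,-1],"rotation": [0,0,0],"claw": 0}
  ]
}}

```text
time: 14.5
tcp_pos: [0.363, 0.0432, 0.308]
eef_rot: [3.131, 0.259, -0.002]
force: [0.2, 0.4, -1.1]
grip_width: 0.0008
```

```bash
python3 - <<'E'
from h import *
s=manip.observe();print(s["time"],s["tcp_pos"],s["force"])
a=.1674;c,s_=np.cos(a),np.sin(a);c0=np.array([.5595,.0425])
out=[]
for cam in ["top","side","wrist"]:
    im,d=manip.camera(cam);P=cloud(cam,d);out.append(im)
    x=P[...,0]-c0[0];y=P[...,1]-c0[1];X=c*x+s_*y;Y=-s_*x+c*y
    for k,(px,sy) in enumerate([(-.074,1),(.074,1),(.074,-1),(-.074,-1)],1):
        m=(abs(X-px)<.011)&(sy*Y>.098)&(sy*Y<.124)&(P[...,2]>.02)&(P[...,2]<.06)
        if m.sum()>20:
            A=np.c_[sy*Y[m]-.111,np.ones(m.sum())];f=np.linalg.lstsq(A,P[m][:,2],rcond=None)[0]
            print(cam,"shim",k,m.sum(),"slope %.3f z %.4f"%tuple(f))
    
tilt("side");tilt("wrist")
cv2.imwrite("pics/c6.png",np.hstack([cv2.resize(out[0][140:280,160:320],(400,350)),cv2.resize(out[1][140:280,160:320],(400,350))]))
E
```

```text
14.5 [0.36295409 0.04324695 0.30804088] [ 0.1598644   0.43980214 -1.09794702]
top shim 1 81 slope 0.369 z 0.0421
top shim 2 78 slope 0.410 z 0.0421
top shim 3 75 slope 0.450 z 0.0400
top shim 4 75 slope -0.002 z 0.0314
side shim 1 61 slope 0.444 z 0.0408
side shim 2 55 slope 0.538 z 0.0416
side shim 3 52 slope -0.143 z 0.0379
side shim 4 52 slope 0.040 z 0.0312
wrist shim 1 263 slope 0.402 z 0.0390
wrist shim 2 269 slope 0.384 z 0.0388
wrist shim 3 107 slope 0.416 z 0.0414
side 1045 tilt dz/dX,dz/dY,z0 [-0.0015  0.0005  0.046 ]
wrist 5120 tilt dz/dX,dz/dY,z0 [-0.0004  0.001   0.0448]
```

View pics/c6.png

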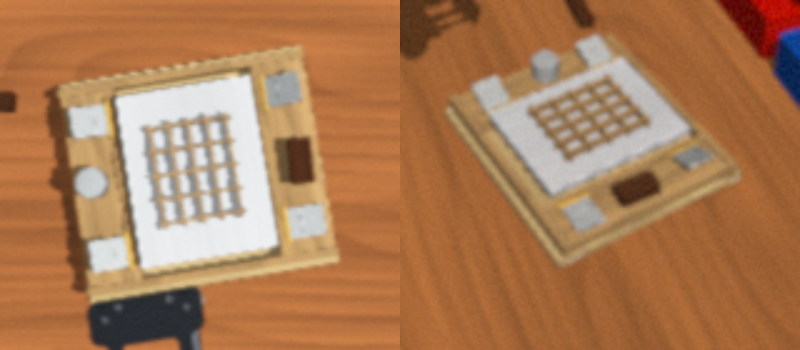

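Shim 4 is flat (slope about 0, 31 mm high). The other three still stand, the plate is level, the tin and offcut are in place, and the arm is clear.

```bash
python3 -c "
from bench import manip
print(manip.hand_in())"
```

```text
the job is handed in; nothing more can be done
None
```

The rocking corner was corner_4 (near right). I pressed its shim flat, left the other three standing, and handed the job in at about 14.7 s of the 48 s allowed. The hand-in gives no verdict.

**Finding the corner:** Corner_1 was firm, taking 23 N for about 1 mm of give. Corner_4 sank about 5 mm under roughly 3 N, and the plate was level again once released. I did not press corners 2 and 3, because the rocking one was already found.

**Pressing the shim:** I pressed shim_4 down to its stop at 27 N.

**Last checks:**
- **Shim_4:** the top camera gave a slope of 0.00 rad and the side camera 0.04 rad, at about 31 mm high, so it is flat.
- **Other three shims:** the top and wrist cameras gave slopes of about 0.37 to 0.45, so they are still up.
- **Plate:** tilt was under 0.002.
- **Arm and loose things:** the arm was clear of everything, and the tin and offcut were in place in the last pictures. I did not measure the mallet, glue, slats, square or cup again.

**Disagreements:**
- The side camera gave shim_3 a slope of -0.14. I put that down to its shallow view, because the height it read (38 mm) and the other two cameras show the shim raised.
- The shut fingertips touched about 21 mm above the reported tool point, so I set press depths by force and tilt instead.
- The wrist and top cameras differed by about 5 mm in y, and I used a value in between.

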